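# Line up the quarter-turn fastener and hold the access panel shut

## Task

The spring-loaded access panel on top of the small grey instrument case stands slightly ajar. Turn its black quarter-turn fastener clockwise until the white slot line on its head lines up with the two red marks on the panel; only then press the panel down fully flush against the frame and finish while still holding it pressed there, with the fastener still lined up. Leave the other things on the bench where they are.

Things in the scene. Friction and masses are not known exactly. Their poses are not given: they have to be found in the camera images.
- module: grey sheet-metal instrument case, fixed to the bench, 150 mm front to back (its x) x 120 mm wide (its y) x 60 mm high, aluminium access panel on top. Origin: centre of its underside; own x points from the front (vents, two brass sockets, press pad) to the hinge side, z up; yaw varies
- panel (a joint): hinge of the 154 x 124 x 4 mm panel, along the case's y, 78 mm beyond the case's centre, 60 mm above the bench. rad: 0 = flush on the frame, 0.12 = ajar as found (upper stop). A spring pushes it open: at the press pad about 2 N when ajar, 6 N when flush. With the fastener over 0.2 to 0.3 rad out of line its cross bar catches below and stops the panel at about 0.07
- fastener (a joint): angle of the fastener about the panel's normal, rad, positive = counter-clockwise from above; 0 = slot line in line with the two red marks (along the case's y). Starts at 0.7 to 1.45, so turn clockwise. It can overshoot to -0.7 (stop) and stays where it is left (friction about 0.06 N m)
- fastener_grip (a point): point on the fastener's axis, 20 mm above the panel's top face, where its black wing head is gripped. Turns with the head: own y along the wing and its white slot line, x across it. Wing 12 mm thick (x), 34 mm long (y); top 9 mm above this point, lower end 17 mm below it. The axis is 30 mm in front of the case's centre
- press_pad (a point): centre of the black ribbed press pad (22 x 60 mm) on the panel's top face, near its front edge, 30 mm in front of the fastener's axis; z along the panel's normal, x towards the hinge. When flush it is 65 mm above the bench, when ajar about 16 mm higher
- tape_roll: yellow tape roll, 56 mm across, 18 mm high, lying in front of the case: leave it alone
- pin_bin: small open blue bin, 60 x 80 x 35 mm, to the right of the case: leave it alone
- screwdriver_small: blue screwdriver, 152 mm long, 16 mm thick, to the right of the case: leave it alone
- gauge_block: steel gauge block, 10 x 35 x 30 mm high, behind the case: leave it alone
- esd_brush: black brush, 136 mm long, 9 mm thick, behind the case: leave it alone

How it is judged (in metres and radians):
On the way, in this order (a step that is already met when the one before it is completed fails the run):
1. with the panel still ajar, the fastener's slot line is turned in line with the marks (value of joint fastener between -0.15 and 0.15 rad and value of joint panel above 0.06 rad), for 0.2 s.
2. the robot presses the panel flush against the frame (value of joint panel below 0.02 rad and contact force between any of the fingers, the arm and module above 3 N), for 0.3 s.
At the end, for the whole second after the job is handed in: the robot is holding the panel down (more than 3 N) within 0.02 rad of flush (about 3 mm at the front edge) and the fastener's slot line is within 0.15 rad (about 9 degrees) of the marks (all of step 2 and value of joint fastener between -0.15 and 0.15 rad); the arm keeps its last pose, push and grip.
It fails at once if a bystander is shifted by more than 30 mm (distance of any of tape_roll, pin_bin, screwdriver_small, gauge_block, esd_brush from where it was at the start of the episode above 0.03 m).
It also fails if it takes over 38 s, if anything falls off the work surface, if the arm or the gripper's body presses on something with over 40 N, if the wrist force passes 120 N, or if a joint passes its speed limit or range.

## Robot

A 6-joint arm with a two-finger parallel gripper is mounted at the origin on a cart in front of the work surface, level with it; the furniture and walls round the work are solid. World frame = base frame: x ahead of the robot, y to its left, z up, the work surface at z = 0. Lengths are in mm, angles in rad, forces in N, time in s.
With the tool pointing down it reaches from about 400 to 925 mm from the base axis. Payload 12.5 kg.
Tool frame: the origin (TCP) lies between the finger pads; the fingertips stand 14 mm ahead of it and the grasp point (between the pads) lies 5 mm behind it; x points along the fingers, y is the direction in which the jaws open and shut, and the axes are right-handed (so a half turn about x gives the same grasp; the last joint's range is limited). The gripper opens to 95 mm and grips with 3 to 60 N. Pads are 20 mm wide; open, the fingers measure 119 mm over their backs; the gripper's body (75 mm by 180 mm) begins 59 mm behind the grasp point.
Start: joints at [-0.855, 0.491, 1.559, -0, 1.092, -0.106], TCP at [457.757, -425.562, 228.661] pointing down, gripper open.
Joint ranges: [-3.1, 3.1], [-0.84, 2.19], [0.05, 2.79], [-1.13, 4.28], [0.06, 2.93], [-2.69, 2.69]. Speed limits (rad/s): [2.22, 2.22, 2.79, 3.14, 3.14, 3.14].

## Interface

Orientations are given as [roll, pitch, yaw] about the fixed x, y, z axes, in that order (R = Rz(yaw) Ry(pitch) Rx(roll)).
In Python, from cell import env, cams gives the robot as it stands.
- The arm moves only by the tool carry_out, never from a script. Its arguments are lists of equal length, an entry for each row: "grip": the closure, from -1 (fully open) to 1 (shut); "linear": the shift along the tool's x, y, z scaled (see below), a list of three; "turn": the turn about the tool's x scaled (see below). In form: {"grip": [grip, ...], "linear": [[tx, ty, tz], ...], "turn": [turn, ...]}. A call has 1 to 5 rows; each row shifts and turns the commanded pose from where the row before left it, along the tool's axes as they then stand; what a row does not reach is not made up. The controller multiplies each number of a shift by 0.5 m and each number of a turn by 180 degrees. A row lasts 1/10 s, in which the tool goes at most 50 mm and 8.59 degrees, less where a joint would pass 70% of its speed; a pose out of reach is approached as far as the arm can. A call with a number of a shift or a turn outside -1 to 1 is refused whole. A call with a gripper value outside its range is refused whole. The fingers move at their own pace and stop on an object; the grip force is fixed at half the most. Time passes only in rows, so rows that do not move let the fingers close. It gives the time, the measured TCP pose, the force and the opening at its end, in the units of the state.
- env.state(): the state, without advancing time (a new reading comes with each control period).
- cams.read_camera(name): name is "scene" or "side" or "wrist"; returns the picture (420x560x3 uint8, blue, green, red); there is no depth.
- cams.camera_info(name): a dict with "fx", "fy", "cx", "cy" (pixels), "view" (4x4, takes a point from world to camera coordinates). Camera axes: x right, y down, z forward; pixel columns grow to the right and rows downward; lengths in mm; the calibration is good to about 2 mm. A picture is of the moment at which its call begins: read the wrist's pose just before it. camera_info takes no time and is no camera call; for the wrist camera it gives the pose at the moment of the call.
- env.job_done(): hands the job in, once; it reports no verdict.
The state is a dict: "t": time; "joints": joint angles; "qvel": joint speeds; "tau": joint torques, N m; "eef_pos": TCP position; "tcp_rot": TCP orientation; "ft_force": force on the tool from outside, world axes, zero at the start; "moment": the same for the moment, N m; "opening": opening from 0.0 (shut) to 1.0 (fully open).
Only numpy, scipy, OpenCV 4.12 (cv2) and the standard library are available. Lean on these libraries where they do the work, as an engineer would, in place of code of your own. Each camera call takes 0.05 s, during which the arm holds its last target. There are 200 camera calls.

## Working session

There is one attempt and no reset: what is moved stays moved. The work goes in short steps, Python scripts to look and compute and a tool call to move; the robot and the scene stay as the last step left them, time stands still between calls to the robot, and variables do not carry over. Pictures are saved under pics/ and viewed, about 8 in all and at most 12, crops included, and the job is handed in when it is done.

Besides the shell and the picture viewer there is one more tool, called after "Call:" as name(argument=value, ...) on one line, values as JSON. carry_out: Moves the arm, as the interface text tells. Shifts and turns lie within -1 to 1; 1 stands for 0.5 m of shift or 180 degrees of turn. Its arguments: {"type":"object","properties":{"grip":{"type":"array"},"linear":{"type":"array"},"turn":{"type":"array"}},"required":["grip","linear","turn"]}

```bash
mkdir -p pics; python3 - <<'E'
from cell import env,cams
import cv2,numpy as np
s=env.state();print(s)
for n in("scene","side"):
    i=cams.camera_info(n);print(n,i)
    im=cams.read_camera(n);cv2.imwrite(f"pics/{n}0.png",im)
E
```

```text
{'t': 0.0, 'joints': array([-8.54586432e-01,  4.91553980e-01,  1.55941359e+00, -6.43010055e-06,
        1.09170157e+00, -1.05609325e-01]), 'qvel': array([-0.00147447, -0.00063358,  0.00026463,  0.00139817,  0.00143992,
        0.0009497 ]), 'tau': array([ 1.54052682e-04, -6.12639427e+01, -2.58191890e+01,  6.92461780e-02,
        4.81560279e-02, -1.07887222e-04]), 'eef_pos': array([ 457.61167629, -425.38420271,  228.07755675]), 'tcp_rot': array([-1.67110793,  1.56971983,  2.29230691]), 'ft_force': array([-0.29495578, -0.33220787, -0.60910168]), 'moment': array([0.03768149, 0.02326718, 0.03438287]), 'opening': 0.9989077885980078}
scene {'fx': 481.1433293438506, 'fy': 481.1433293438506, 'cx': 280.5828049228391, 'cy': 206.15127870904146, 'view': array([[ 8.44843575e-01, -5.34771784e-01, -1.60770595e-02,
        -5.62751823e+02],
       [-2.79217242e-01, -4.15081962e-01, -8.65877992e-01,
         1.43313480e+02],
       [ 4.56373821e-01,  7.36020451e-01, -4.99996831e-01,
         7.96300615e+02],
       [ 0.00000000e+00,  0.00000000e+00,  0.00000000e+00,
         1.00000000e+00]])}
side {'fx': 468.41086327981895, 'fy': 468.41086327981895, 'cx': 277.3937357129103, 'cy': 215.58106281866728, 'view': array([[ 1.02931627e-02,  9.99921001e-01, -7.21408230e-03,
         2.01674180e+02],
       [ 5.52520134e-01, -1.17004458e-02, -8.33417423e-01,
        -2.12889223e+02],
       [-8.33435992e-01,  4.59257538e-03, -5.52596920e-01,
         1.34813430e+03],
       [ 0.00000000e+00,  0.00000000e+00,  0.00000000e+00,
         1.00000000e+00]])}
```

View pics/scene0.png

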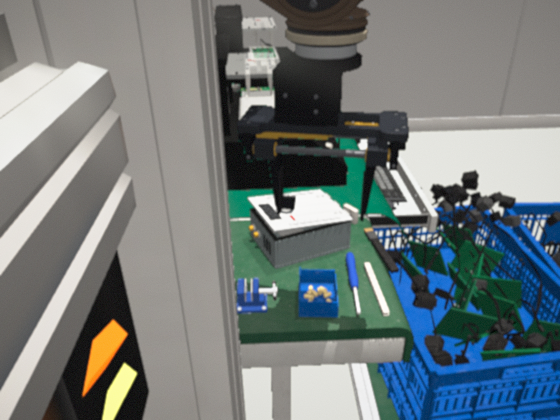

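View pics/side0.png

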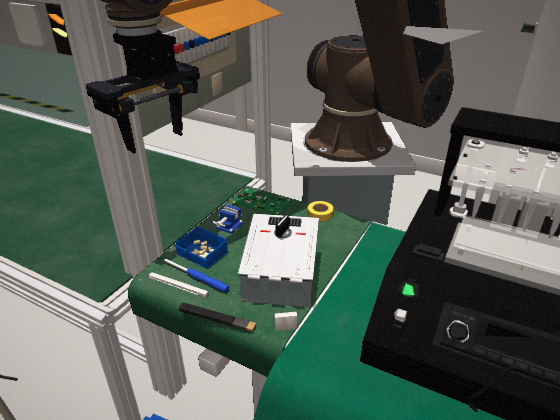

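The scene view shows the case near (300,225). The side view shows it at (282,258), with the pad and fastener at about (283,225), so the front faces the robot. Next I'll zoom in and measure coarse positions.

```bash
cat > h.py <<'E'
import numpy as np,cv2
from cell import env,cams
def ray(n,uv,info=None):
    i=info or cams.camera_info(n);V=np.array(i["view"]);R=V[:3,:3];c=-R.T@V[:3,3]
    d=R.T@np.array([(uv[0]-i["cx"])/i["fx"],(uv[1]-i["cy"])/i["fy"],1.]);return c,d
def onz(n,uv,z,info=None):
    c,d=ray(n,uv,info);return c+d*(z-c[2])/d[2]
def proj(n,p,info=None):
    i=info or cams.camera_info(n);V=np.array(i["view"]);q=V[:3,:3]@p+V[:3,3]
    return q[:2]/q[2]*[i["fx"],i["fy"]]+[i["cx"],i["cy"]]
E
python3 - <<'E'
from h import *
im=cv2.imread("pics/side0.png")
cv2.imwrite("pics/crop1.png",cv2.resize(im[195:315,220:340],None,fx=5,fy=5,interpolation=cv2.INTER_CUBIC))
for p in[(283,229)]: print(onz("side",p,90))
hsv=cv2.cvtColor(im,cv2.COLOR_BGR2HSV);m=((hsv[...,0]<10)|(hsv[...,0]>170))&(hsv[...,1]>110)&(hsv[...,2]>80)
m[:, :235]=0;m[:,330:]=0;m[:205]=0;m[310:]=0
n,l,st,c=cv2.connectedComponentsWithStats(m.astype('uint8'))
for k in range(1,n): print(st[k],c[k],onz("side",c[k],76))
print(cams.camera_info("wrist"))
E
```

```text
[ 559.96868605 -196.86074442   90.        ]
[260 230  10   2  15] [264.         230.66666667] [ 544.66195644 -231.08779878   76.        ]
[296 233  10   2  14] [301.07142857 233.35714286] [ 554.39041782 -164.21564532   76.        ]
{'fx': 372.1280470387856, 'fy': 372.1280470387856, 'cx': 280.408988303759, 'cy': 210.5734788813522, 'view': array([[ 7.32099609e-01, -6.81193034e-01, -2.49250510e-03,
        -6.23310603e+02],
       [-6.53523432e-01, -7.03385151e-01,  2.79564758e-01,
        -3.05943417e+01],
       [-1.92190757e-01, -2.03040340e-01, -9.60123603e-01,
         3.92299393e+02],
       [ 0.00000000e+00,  0.00000000e+00,  0.00000000e+00,
         1.00000000e+00]])}
```

View pics/crop1.png

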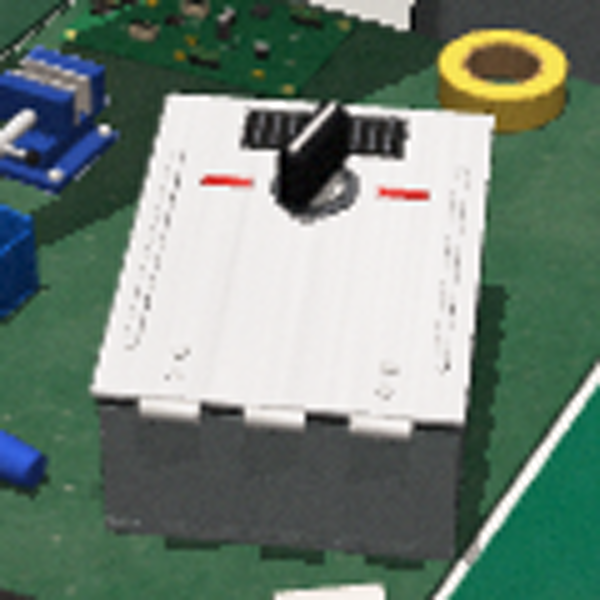

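The crop shows the wing's slot line running from about (292,150) to (330,105). The red marks sit at (227,181) and (403,193), with the pad behind the wing. The case yaw comes out near -0.14 and the fastener near +1.27. I'll work out a wrist viewing pose from this.

```bash
cat >> h.py <<'E'
from scipy.spatial.transform import Rotation as Ro
def tool():
    s=env.state();return np.array(s["eef_pos"]),Ro.from_euler("xyz",s["tcp_rot"]).as_matrix(),s
def goto(p):  # remaining shift in tool axes, in mm and scaled
    e,R,s=tool();d=R.T@(np.array(p)-e);return d.round(1),(d/500).round(4)
def yaws():
    e,R,s=tool();return np.degrees(np.arctan2(R[1,1],R[0,1])),np.degrees(np.arctan2(R[1,2],R[0,2]))
E
python3 - <<'E'
from h import *
e,R,s=tool();print(R.round(3),"yaw tool y,z",yaws())
V=cams.camera_info("wrist")["view"];c=-V[:3,:3].T@V[:3,3]
print("cam in tool",R.T@(c-e),"cam axes in tool",(R.T@V[:3,:3].T).round(3))
a,b=[onz("side",p,78) for p in((264,230.7),(301.1,233.4))];m=(a+b)/2;print(m)
# tool pose keeping yaw, TCP z 228+, so that point m is centred in the wrist picture
i=cams.camera_info("wrist");cc,d=ray("wrist",(i["cx"],i["cy"]))
g=m+(cc-(cc+d*(78-cc[2])/d[2]))+ (e-cc)
print("go",g,goto(g))
E
```

```text
[[-0.001  0.732 -0.681]
 [ 0.001 -0.681 -0.732]
 [-1.    -0.001 -0.   ]] yaw tool y,z (np.float64(-42.91360256444912), np.float64(-132.9136085256853))
cam in tool [-155.53155335   -0.63897966  -80.01533877] cam axes in tool [[ 0.001 -0.28   0.96 ]
 [ 1.     0.    -0.002]
 [ 0.     0.96   0.28 ]]
[ 552.44204672 -197.6803447    78.        ]
go [ 559.50749239 -191.96032821  228.11505867] (array([ 1.000e-01, -8.430e+01, -2.403e+02]), array([ 2.000e-04, -1.686e-01, -4.807e-01]))
```

Call:
carry_out(grip=[-1,-1,-1,-1,-1], linear=[[0,-0.03,-0.08],[0,-0.03,-0.08],[0,-0.03,-0.08],[0,-0.03,-0.08],[0,-0.03,-0.08]], turn=[0,0,0,0,0])

```text
t: 0.6
eef_pos: [539.3, -226.4, 228.4]
tcp_rot: [-1.321, 1.57, 2.643]
ft_force: [1.4, 0.1, -0.7]
opening: 0.998
```

Call:
carry_out(grip=[-1,-1,-1,-1,-1], linear=[[0,-0.02,-0.08],[0,0,0],[0,0,0],[0,0,0],[0,0,0]], turn=[0,0,0,0,0])

```text
t: 1.1
eef_pos: [558.5, -193.0, 228.5]
tcp_rot: [-0.487, 1.571, -2.808]
ft_force: [0.4, -0.2, -0.5]
opening: 1.0
```

```bash
python3 - <<'E'
from h import *
import pickle
i=cams.camera_info("wrist");im=cams.read_camera("wrist");pickle.dump(i,open("w1.pkl","wb"))
cv2.imwrite("pics/w1.png",im)
print(env.state()["t"],tool()[0],yaws())
hsv=cv2.cvtColor(im,cv2.COLOR_BGR2HSV);m=((hsv[...,0]<10)|(hsv[...,0]>170))&(hsv[...,1]>110)&(hsv[...,2]>80)
n,l,st,c=cv2.connectedComponentsWithStats(m.astype('uint8'))
for k in range(1,n):
    if st[k,4]>20: print(st[k],c[k],onz("wrist",c[k],78,i))
E
```

```text
1.15 [ 558.48368959 -192.98487913  228.58389573] (np.float64(-43.00524503273548), np.float64(-133.0052448360201))
[249 170  14  18  83] [255.63855422 178.22891566] [ 555.42151166 -164.21679555   78.        ]
[293 230  12  16  67] [298.71641791 237.59701493] [ 546.26302243 -227.84466032   78.        ]
```

View pics/w1.png

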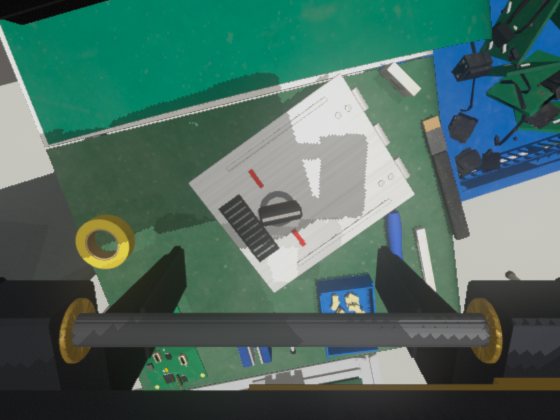

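The wrist view shows the marks at (256,178) and (299,238), and the wing at (281,212) with its white line from about (264,214) to (299,210). The pad is at (248,228). Next I'll measure the line's direction and the pad centre.

```bash
cat >> h.py <<'E'
def slot(im,i,box,z=106):
    x,y,w,h=box;g=cv2.cvtColor(im,cv2.COLOR_BGR2GRAY)[y:y+h,x:x+w]
    blk=cv2.morphologyEx((g<60).astype('uint8'),cv2.MORPH_CLOSE,np.ones((7,7)))
    n,l,st,c=cv2.connectedComponentsWithStats(blk);k=min(range(1,n),key=lambda k:np.hypot(*(c[k]-[w/2,h/2]))-st[k,4]*.01)
    m=(cv2.erode((l==k).astype('uint8'),np.ones((3,3)))>0)&(g>95)
    ys,xs=np.nonzero(m);P=np.array([onz("wrist",(a+x,b+y),z,i)[:2] for a,b in zip(xs,ys)])
    q=P.mean(0);v=np.linalg.svd(P-q)[2][0];return len(P),q,np.degrees(np.arctan2(v[1],v[0]))%180,np.ptp((P-q)@v)
E
python3 - <<'E'
from h import *
import pickle
i=pickle.load(open("w1.pkl","rb"));im=cv2.imread("pics/w1.png")
print(slot(im,i,(255,190,52,44)))
for p in((264,214),(299,210)):print(onz("wrist",p,106,i))
a,b=onz("wrist",(264,214),106,i),onz("wrist",(299,210),106,i);print(np.degrees(np.arctan2(*(b-a)[[1,0]]))%180)
print("pad",onz("wrist",(248,228),81,i))
y=np.radians(-8.2);f=np.array([551.5,-197])
print("pad pred",f-30*np.array([np.cos(y),np.sin(y)]))
cv2.imwrite("pics/w1c.png",cv2.resize(im[160:280,210:330],None,fx=5,fy=5,interpolation=cv2.INTER_NEAREST))
E
```

```text
Traceback (most recent call last):
  File "h.py", line 21, in slot
    n,l,st,c=cv2.connectedComponentsWithStats(blk);k=min(range(1,n),key=lambda k:np.hypot(*(c[k]-[w/2,h/2]))-st[k,4]*.01)
                                                     ~~~^^^^^^^^^^^^^^^^^^^^^^^^^^^^^^^^^^^^^^^^^^^^^^^^^^^^^^^^^^^^^^^^^
ValueError: min() iterable argument is empty
```

```bash
python3 - <<'E'
from h import *
import pickle
i=pickle.load(open("w1.pkl","rb"));im=cv2.imread("pics/w1.png")
g=cv2.cvtColor(im,cv2.COLOR_BGR2GRAY);print(g[196:230:2,258:306:3])
a,b=onz("wrist",(264,214),106,i),onz("wrist",(299,210),106,i);print(a,b,np.degrees(np.arctan2(*(b-a)[[1,0]]))%180)
print("pad",onz("wrist",(248,228),81,i))
y=np.radians(-8.2);f=np.array([551.5,-197])
print("pad pred",f-30*np.array([np.cos(y),np.sin(y)]))
cv2.imwrite("pics/w1c.png",cv2.resize(im[160:280,210:330],None,fx=5,fy=5,interpolation=cv2.INTER_NEAREST))
E
```

```text
[[165 165 158  98  97  97 105 102 100 100 101 138 168 170 166 165]
 [165 165 104  96  97 138 157 153 150 104 100 103 170 166 165 167]
 [165 143  96  97 148 156 158 158 157 149  96  83 107 162 166 168]
 [167 112  96 105 157 157 153 148 111  80  70  71  72 128 168 166]
 [165 101  96 141 145  99  76  69  69  70  70  71  72  77 164 166]
 [164  83  73  74  66  65  66  68  68  69  71  72  74  76 129 165]
 [138  63  62  65  64  65  67  67  68  71  73  74  77  78  86 164]
 [ 93  61  63  63  64  67  68  71  73  75  77  78  79  87  80 164]
 [102  62  63  66  68  70  73  75  78  78  87 114 161 167 105 162]
 [128  64  68  71  73  75  77  86 122 162 167 171 168 147  89 162]
 [134  67  73  75  89 121 162 168 171 168 134 104  83  78  77 164]
 [132  67 123 161 167 170 167 129 103  83  75  75  75  81 117 164]
 [ 79  73 167 164 127  99  76  72  73  73  75  99 155 160 146 143]
 [ 68  65  89  75  69  70  70  70  78  94 112 164 166 165 144 139]
 [ 76  64  66  67  72  80  93  96 101 132 164 166 166 162 139 139]
 [ 65  66 108 138 137 137 124 118 138 148 150 162 161 157 140 143]
 [ 64  82  81 142 142 141 141 141 142 144 144 143 120 139 146 160]]
[ 545.6877199  -186.27915555  106.        ] [ 567.84807041 -202.49787501  106.        ] 143.80034568742894
pad [ 520.91212846 -190.67970751   81.        ]
pad pred [ 521.80671307 -192.72113199]
```

View pics/w1c.png

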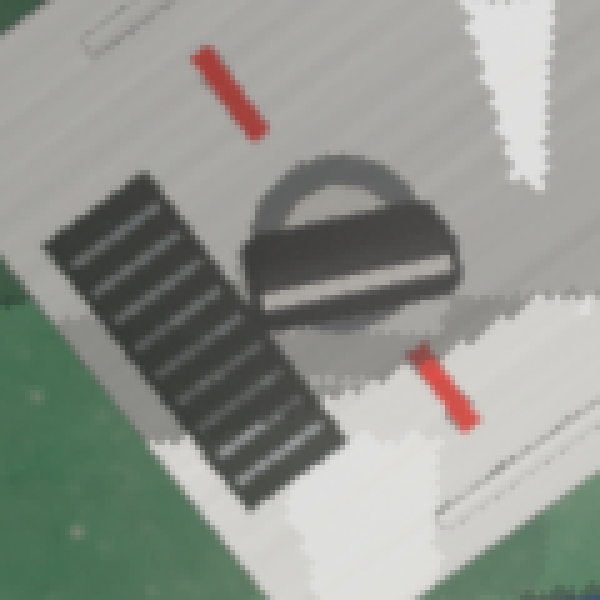

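The crop shows the slot line from (265,302) to (450,262), which is full-frame (263.0,220.4) to (300.0,212.4).

```bash
python3 - <<'E'
from h import *
import pickle
i=pickle.load(open("w1.pkl","rb"))
a,b=[onz("wrist",p,107,i) for p in((263,220.4),(300,212.4))];print((a+b)/2,np.linalg.norm(b-a),np.degrees(np.arctan2(*(b-a)[[1,0]]))%180)
G=[553.5,-197,228.6];print(goto(G),yaws(),env.state()["joints"])
E
```

```text
[ 554.50896918 -196.77578373  107.        ] 29.55025909760445 149.7543844543097
(array([-0. , -0.9,  6.3]), array([-0.    , -0.0018,  0.0127])) (np.float64(-43.00524503273548), np.float64(-133.0052448360201)) [-4.44426530e-01  4.42375075e-01  1.64527057e+00 -1.03649248e-04
  1.05400983e+00  3.06207804e-01]
```

Call:
carry_out(grip=[-0.3,-0.3,-0.3,-0.3,-0.3], linear=[[0,-0.0018,0.012],[0,0,0],[0,0,0],[0,0,0],[0,0,0]], turn=[-0.047,-0.047,-0.047,-0.047,-0.047])

```text
t: 1.65
eef_pos: [553.8, -196.6, 228.7]
tcp_rot: [-0.312, 1.571, -1.889]
ft_force: [-0.0, 0.1, -0.2]
opening: 0.671
```

Call:
carry_out(grip=[-0.3,-0.3,-0.3,-0.3,-0.3], linear=[[0,0,0],[0,0,0],[0,0,0],[0,0,0],[0,0,0]], turn=[-0.047,-0.047,-0.047,-0.047,-0.047])

```text
t: 2.15
eef_pos: [553.8, -196.6, 228.7]
tcp_rot: [-0.371, 1.571, -1.209]
ft_force: [0.2, -0.8, 0.4]
opening: 0.651
```

Call:
carry_out(grip=[-0.3,-0.3,-0.3,-0.3,-0.3], linear=[[0.05,0,0],[0.05,0,0],[0.05,0,0],[0,0,0],[0,0,0]], turn=[-0.047,-0.047,-0.007,0,0])

```text
t: 2.65
eef_pos: [554.2, -196.3, 154.1]
tcp_rot: [-2.742, 1.571, 3.014]
ft_force: [0.7, 0.1, 0.4]
opening: 0.648
```

```bash
python3 - <<'E'
from h import *
import pickle
i=cams.camera_info("wrist");im=cams.read_camera("wrist");pickle.dump(i,open("w2.pkl","wb"))
cv2.imwrite("pics/w2.png",im);e,R,s=tool()
print(s["t"],e,yaws(),s["opening"],goto([553.8,-197,104]))
E
```

```text
2.7 [ 554.48874236 -196.35461605  154.69276008] (np.float64(59.76795157190527), np.float64(-30.232052230124193)) 0.6517442851934891 (array([50.7, -0.9, -0.3]), array([ 0.1014, -0.0018, -0.0007]))
```

View pics/w2.png

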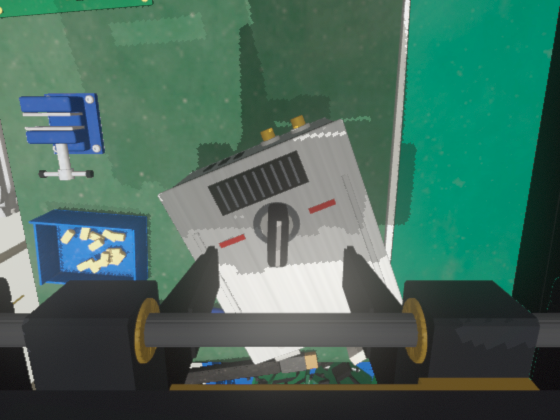

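The wing's line is vertical at column 279, from row 222 to row 264. It is centred between the fingers (midpoint about 281), so I'll descend and grip.

Call:
carry_out(grip=[-0.3,-0.3,-0.3,-0.3,-0.3], linear=[[0.05,-0.002,0],[0.03,0,0],[0.02,0,0],[0,0,0],[0,0,0]], turn=[0,0,0,0,0])

```text
t: 3.2
eef_pos: [554.1, -196.8, 104.6]
tcp_rot: [0.034, 1.57, -0.492]
ft_force: [1.1, 0.3, -0.1]
opening: 0.652
```

Call:
carry_out(grip=[1,1,1,1,1], linear=[[0,0,0],[0,0,0],[0,0,0],[0,0,0],[0,0,0]], turn=[0,0,0,0,0])

```text
t: 3.7
eef_pos: [553.7, -196.6, 103.8]
tcp_rot: [-0.125, 1.571, -0.651]
ft_force: [0.0, -0.7, -0.9]
opening: 0.286
```

Call:
carry_out(grip=[1,1,1], linear=[[0,0,0],[0,0,0],[0,0,0]], turn=[0,0,0])

```text
t: 4.0
eef_pos: [553.2, -197.7, 103.6]
tcp_rot: [-1.558, 1.569, -2.084]
ft_force: [-4.7, -8.2, 0.6]
opening: 0.125
```

Gripped: an opening of 0.125 is about 12 mm, the wing's thickness. Now turning 68° clockwise.

Call:
carry_out(grip=[1,1,1,1,1], linear=[[0,0,0],[0,0,0],[0,0,0],[0,0,0],[0,0,0]], turn=[0.042,0.042,0.042,0.042,0.042])

```text
t: 4.5
eef_pos: [553.1, -197.8, 103.7]
tcp_rot: [-0.883, 1.569, -2.073]
ft_force: [-4.5, -6.6, 2.3]
opening: 0.13
```

Call:
carry_out(grip=[1,1,1,1,1], linear=[[0,0,0],[0,0,0],[0,0,0],[0,0,0],[0,0,0]], turn=[0.042,0.042,0.042,0.042,0])

```text
t: 5.0
eef_pos: [553.1, -197.2, 103.5]
tcp_rot: [-0.942, 1.569, -2.659]
ft_force: [-2.6, -5.4, -1.0]
opening: 0.133
```

```bash
python3 - <<'E'
from h import *
e,R,s=tool();print(s["t"],e,yaws(),s["opening"],s["ft_force"],s["moment"])
E
```

```text
5.0 [ 553.08854798 -197.17073074  103.50302688] (np.float64(-8.416998226222312), np.float64(-98.41693616420237)) 0.13288252136426215 [-2.56453022 -5.41668355 -0.96496188] [-1.05855885  0.89807961  0.02397933]
```

The jaw axis is at -8.4°, against -8.2° for the case. Releasing, then lifting for a check.

Call:
carry_out(grip=[-0.3,-0.3,-0.3,-0.3,-0.3], linear=[[0,0,0],[0,0,0],[0,0,0],[0,0,0],[0,0,0]], turn=[0,0,0,0,0])

```text
t: 5.5
eef_pos: [553.7, -196.5, 103.7]
tcp_rot: [1.481, 1.571, -0.232]
ft_force: [-0.4, 0.2, 0.5]
opening: 0.496
```

Call:
carry_out(grip=[-0.3,-0.3,-0.3,-0.3,-0.3], linear=[[-0.05,0,0],[-0.08,0,0],[-0.08,0,0],[0,0,0],[0,0,0]], turn=[0,0,0,0,0])

```text
t: 6.0
eef_pos: [553.7, -196.5, 209.2]
tcp_rot: [1.259, 1.569, -0.455]
ft_force: [-0.2, 0.1, -0.7]
opening: 0.649
```

```bash
python3 - <<'E'
from h import *
import pickle
i=cams.camera_info("wrist");im=cams.read_camera("wrist");pickle.dump(i,open("w3.pkl","wb"))
e,R,s=tool()
u,v=proj("wrist",np.array([551.5,-197,90]),i).astype(int);x0,y0=max(u-70,0),max(v-60,0);print(u,v,x0,y0)
cv2.imwrite("pics/w3.png",im);cv2.imwrite("pics/w3c.png",cv2.resize(im[y0:y0+120,x0:x0+150],None,fx=5,fy=5,interpolation=cv2.INTER_NEAREST))
print(s["t"],e,yaws(),s["opening"],s["ft_force"])
hsv=cv2.cvtColor(im,cv2.COLOR_BGR2HSV);m=((hsv[...,0]<10)|(hsv[...,0]>170))&(hsv[...,1]>110)&(hsv[...,2]>80)
n,l,st,c=cv2.connectedComponentsWithStats(m.astype('uint8'))
for k in range(1,n):
    if st[k,4]>20: print(st[k],c[k],onz("wrist",c[k],78,i))
E
```

```text
277 212 207 152
6.05 [ 553.30762226 -196.36246926  208.05439877] (np.float64(-8.170736739073764), np.float64(-98.17074237631978)) 0.6451521899494668 [-0.17858426 -0.41752288  0.00985213]
[275 156   4  22  88] [276.5 166.5] [ 555.19339862 -163.88207712   78.        ]
[275 238   5  16  58] [276.86206897 246.05172414] [ 545.88288012 -229.30496437   78.        ]
```

View pics/w3c.png

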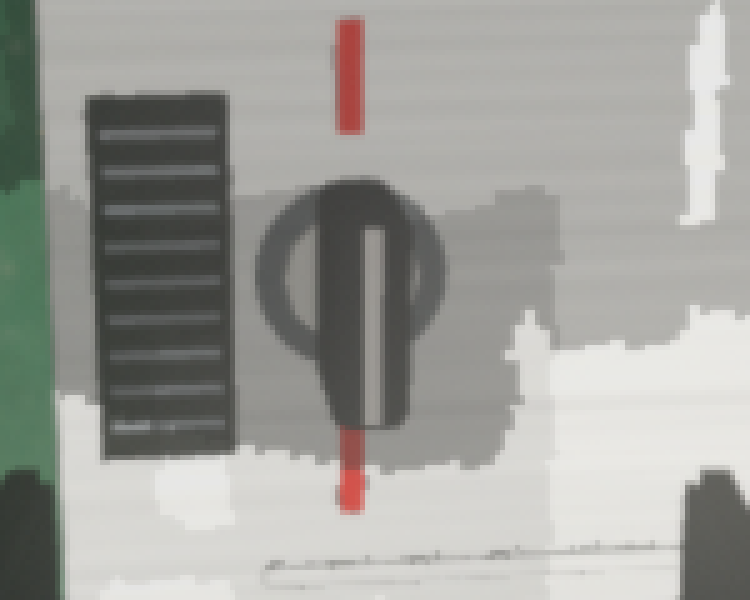

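The slot line is vertical in the crop at x≈372, parallel to the marks at x≈350. The sideways offset is perspective plus the panel's tilt. The panel is still ajar, so now I'll compute the pad centre.

```bash
python3 - <<'E'
from h import *
import pickle
i=pickle.load(open("w3.pkl","rb"))
p=onz("wrist",(207+162/5,152+277/5),81,i);print(p)
a,b=[onz("wrist",(207+x/5,152+y/5),107,i) for x,y in((374,228),(371,424))]
print("line",np.degrees(np.arctan2(*(a-b)[[1,0]])))
y=np.radians(-8.2);t=p[:2]-1*np.array([np.cos(y),np.sin(y)]);print(t,goto([*t,208]))
E
```

```text
[ 521.47913692 -191.46226659   81.        ]
line 81.01885376539565
[ 520.48936069 -191.31963765] (array([  0.1, -33.2,  -0.3]), array([ 0.0001, -0.0664, -0.0007]))
```

Call:
carry_out(grip=[1,1,1,1,1], linear=[[0,-0.066,0],[0,0,0],[0,0,0],[0,0,0],[0,0,0]], turn=[0,0.045,0.045,0.045,0.045])

```text
t: 6.55
eef_pos: [520.5, -191.6, 207.0]
tcp_rot: [-1.328, 1.568, 2.67]
ft_force: [-0.8, 0.0, -0.4]
opening: 0.286
```

Call:
carry_out(grip=[1,1,1,1,1], linear=[[0,0,0],[0,0,0],[0,0,0],[0.05,0,0],[0.05,0,0]], turn=[0.045,0.045,0.045,0.045,0.045])

```text
t: 7.05
eef_pos: [520.6, -191.7, 156.9]
tcp_rot: [-0.579, 1.57, 2.713]
ft_force: [-0.2, -0.1, -0.6]
opening: 0.013
```

Call:
carry_out(grip=[1,1,1,1,1], linear=[[0.05,0,0],[0.02,0,0],[0,0,0],[0,0,0],[0,0,0]], turn=[0.045,0.045,0,0,0])

```text
t: 7.55
eef_pos: [521.1, -191.9, 123.9]
tcp_rot: [2.638, 1.57, -0.627]
ft_force: [-0.0, -1.2, 1.0]
opening: 0.009
```

```bash
python3 - <<'E'
from h import *
e,R,s=tool();print(s["t"],e,yaws(),s["opening"],s["ft_force"],goto([520.5,-191.5,98]))
E
```

```text
7.55 [ 521.13758512 -191.93499437  123.9131112 ] (np.float64(-97.08585416615135), np.float64(172.91414945474932)) 0.008827259890309013 [-0.01370369 -1.19062002  0.97632311] (array([25.9, -0.4,  0.7]), array([ 0.0518, -0.0007,  0.0014]))
```

Fingers are shut, with the tips at z≈110 above the pad. Contact is expected at TCP z≈95 and flush at 79.

Call:
carry_out(grip=[1,1,1,1,1], linear=[[0.03,0,0.001],[0.02,0,0],[0.01,0,0],[0.01,0,0],[0,0,0]], turn=[0,0,0,0,0])

```text
t: 8.05
eef_pos: [520.3, -191.8, 88.5]
tcp_rot: [-0.129, 1.57, 2.886]
ft_force: [-2.5, 0.1, 3.2]
opening: 0.004
```

Call:
carry_out(grip=[1,1,1,1,1], linear=[[0.01,0,0],[0.006,0,0],[0.004,0,0],[0,0,0],[0,0,0]], turn=[0,0,0,0,0])

```text
t: 8.55
eef_pos: [520.3, -191.8, 78.7]
tcp_rot: [0.205, 1.57, -3.064]
ft_force: [-3.9, -0.8, 5.8]
opening: 0.005
```

Call:
carry_out(grip=[1,1,1,1,1], linear=[[0.002,0,0],[0.001,0,0],[0,0,0],[0,0,0],[0,0,0]], turn=[0,0,0,0,0])

```text
t: 9.05
eef_pos: [520.4, -191.9, 77.9]
tcp_rot: [2.149, 1.57, -1.119]
ft_force: [-6.1, 0.1, 14.0]
opening: 0.004
```

```bash
python3 - <<'E'
from h import *
e,R,s=tool();print(s["t"],e,s["ft_force"])
im=cams.read_camera("side");cv2.imwrite("pics/s4.png",cv2.resize(im[165:305,220:360],None,fx=4,fy=4,interpolation=cv2.INTER_CUBIC))
cv2.imwrite("pics/w4.png",cams.read_camera("wrist"))
E
```

```text
9.05 [ 520.36668015 -191.8569465    77.90712216] [-6.12697564  0.06112594 13.95346396]
```

View pics/s4.png

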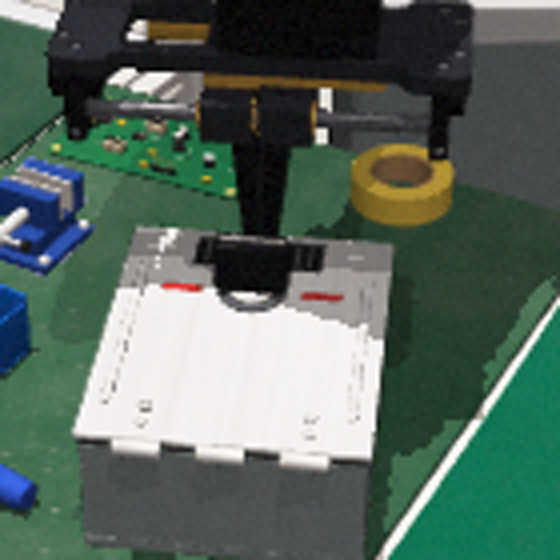

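View pics/w4.png

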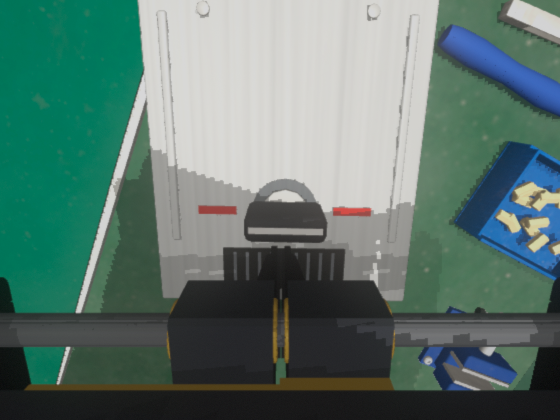

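The slot line runs level at row 231 and the marks at rows 210 and 211, so they are still parallel. Force rose from 5.8 N to 14 N over the last 0.8 mm, so the panel is seated. I'll hold briefly, then hand in.

Call:
carry_out(grip=[1,1,1,1,1], linear=[[0,0,0],[0,0,0],[0,0,0],[0,0,0],[0,0,0]], turn=[0,0,0,0,0])

```text
t: 9.65
eef_pos: [520.3, -191.9, 77.9]
tcp_rot: [2.049, 1.57, -1.219]
ft_force: [-5.3, 0.8, 14.4]
opening: 0.005
```

```bash
python3 - <<'E'
from h import *
print(env.state()["ft_force"],env.job_done(),env.state()["eef_pos"],env.state()["ft_force"])
E
```

```text
the job is handed in; nothing more can be done
the job is handed in; nothing more can be done
```

I turned the fastener about 68° clockwise with the panel still ajar, let go, and pressed the panel flush at the pad with the fingers shut. I handed the job in at about 9.7 s, still pressing.

- **Fastener:** after I let go, the slot line measured 81.0°, against 81.8° for the line of the marks, which is about 0.01 rad out. The final wrist picture, taken with the panel pressed, shows the slot line still parallel to the marks.
- **Panel:** the fingertips were at z ≈ 64 mm, against 65 mm expected when flush. Over the last 0.8 mm the upward force rose from 5.8 N to 14 N, so the panel is on the frame. It held steady at 14 N for half a second before hand-in.
- **Other things on the bench:** the arm's path went near none of them, and those in view in the last pictures looked undisturbed. I did not measure their positions.
- **Not checked:** the script's last readout at hand-in printed no numbers, so the final figures are those from the hold just before it. No other check failed or disagreed.

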